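# Push the vial rack home in the sampler tray

### The job

With the fingertips, gently push the vial rack along the sampler tray until it is fully home in the corner: flat against both the far fence and the left fence. Push only on the outer sides of the rack; do not lift or tip it, and do not push on or pull up the vials standing in it. Leave the small bottle on the tray and the things on the bench where they are, and finish with the hand clear.

Things in the scene. Friction and masses are not known exactly. Their poses are not given: they have to be found in the camera images.
- tray: Sampler tray, fixed: dull grey anodised plate 280 mm (its x) by 400 mm (its y), top 10 mm above the bench. Origin: bottom centre. Its +x points to the far fence, +y to the left fence. Near and right edges are open. Two thin pale lines on the plate show where the near and right sides of the rack come when home. The tray stands turned by up to about 12 degrees either way.
- tray_corner (a point): Inside corner of the tray at plate height (10 mm above the bench), where the inner faces of the two steel fences meet: 125 mm to +x and 185 mm to +y of the tray origin. Axes as the tray. Both fences run the whole length of their edge, are 6 mm thick and stand 20 mm above the plate.
- rack: Loose white plastic vial rack, open grid of 4 x 5 square wells: 110 mm (its x) by 136.5 mm (its y), 32 mm tall, plain upright outer walls. Origin: bottom centre. Its +x side belongs against the far fence, its +y side against the left one; starts skewed up to about 17 degrees to the tray. About 0.44 kg with vials; slides at a few newtons. Home: origin at tray x +70, y +117 mm.
- rack_corner (a point): The outer bottom corner of the rack at its +x, +y end (far left); meets tray_corner when the rack is home. Axes as the rack.
- wash_bottle: Bystander: small amber bottle with a black cap, 30 mm diameter, 58 mm tall, standing on the tray near its near left corner (about 95 mm to the near side of the tray centre and 155 mm to its left), beside the way of the rack. Origin: bottom centre.
- solvent_bottle: Bystander: amber bottle with a white cap and a blank label, 60 mm diameter, 105 mm tall, standing on the bench right of the tray. Origin: bottom centre.
- crimper: Bystander: hand crimping pliers about 200 mm long, lying on the bench left of the tray. Origin: under the pivot; the head points along its +x.
- cap_box: Bystander: open clear box of crimp caps, 85 x 85 mm, 24 mm tall, on the bench left of the tray. Origin: bottom centre.
- vial0: One of eight alike amber glass vials with aluminium crimp caps, 22.5 mm diameter, 46 mm tall, standing loose in the wells of the rack (1 mm play all round), 14 mm proud of its walls. Origin: bottom centre, 4 mm above the underside of the rack.
- vial1: One of eight alike amber glass vials with aluminium crimp caps, 22.5 mm diameter, 46 mm tall, standing loose in the wells of the rack (1 mm play all round), 14 mm proud of its walls. Origin: bottom centre, 4 mm above the underside of the rack.
- vial2: One of eight alike amber glass vials with aluminium crimp caps, 22.5 mm diameter, 46 mm tall, standing loose in the wells of the rack (1 mm play all round), 14 mm proud of its walls. Origin: bottom centre, 4 mm above the underside of the rack.
- vial3: One of eight alike amber glass vials with aluminium crimp caps, 22.5 mm diameter, 46 mm tall, standing loose in the wells of the rack (1 mm play all round), 14 mm proud of its walls. Origin: bottom centre, 4 mm above the underside of the rack.
- vial4: One of eight alike amber glass vials with aluminium crimp caps, 22.5 mm diameter, 46 mm tall, standing loose in the wells of the rack (1 mm play all round), 14 mm proud of its walls. Origin: bottom centre, 4 mm above the underside of the rack.
- vial5: One of eight alike amber glass vials with aluminium crimp caps, 22.5 mm diameter, 46 mm tall, standing loose in the wells of the rack (1 mm play all round), 14 mm proud of its walls. Origin: bottom centre, 4 mm above the underside of the rack.
- vial6: One of eight alike amber glass vials with aluminium crimp caps, 22.5 mm diameter, 46 mm tall, standing loose in the wells of the rack (1 mm play all round), 14 mm proud of its walls. Origin: bottom centre, 4 mm above the underside of the rack.
- vial7: One of eight alike amber glass vials with aluminium crimp caps, 22.5 mm diameter, 46 mm tall, standing loose in the wells of the rack (1 mm play all round), 14 mm proud of its walls. Origin: bottom centre, 4 mm above the underside of the rack.

How it is judged:
At the end, for the whole second after the job is handed in: The rack lies flat and at rest on the tray, its far left corner within 3 mm of both fences and its sides parallel to them within 0.025 rad (1.4 degrees); all eight vials still stand down in their wells; the bystanders stand within 20 mm of where they were, bottles upright (x of rack_corner in the frame of tray_corner between -0.003 and 0.003 m and y of rack_corner in the frame of tray_corner between -0.003 and 0.003 m and angle between the x axis of rack and the x axis of tray, either way round below 0.025 rad and z of rack in the frame of tray below 0.013 m and angle between rack's own z axis and vertical below 0.03 rad and linear speed of rack below 0.01 m/s and z of each of vial0, vial1, vial2, vial3, vial4, vial5, vial6, vial7 in the frame of rack below 0.012 m and distance of each of wash_bottle, solvent_bottle, crimper, cap_box from where it was at the start of the episode below 0.02 m and angle between each of wash_bottle, solvent_bottle's own z axis and vertical below 0.2 rad); the robot touches nothing.
It fails at once if the rack is lifted off the tray (8 mm) or tipped (0.15 rad) (z of rack in the frame of tray above 0.018 m or angle between rack's own z axis and vertical above 0.15 rad).
It fails at once if a vial is pulled up in its well by more than 12 mm (z of any of vial0, vial1, vial2, vial3, vial4, vial5, vial6, vial7 in the frame of rack above 0.016 m).
It fails at once if the fingers push on or grip a vial (more than 3 N) (contact force between the fingers and vial0 above 3 N or contact force between the fingers and vial1 above 3 N or contact force between the fingers and vial2 above 3 N or contact force between the fingers and vial3 above 3 N or contact force between the fingers and vial4 above 3 N or contact force between the fingers and vial5 above 3 N or contact force between the fingers and vial6 above 3 N or contact force between the fingers and vial7 above 3 N).
It fails at once if the rack is shoved roughly: faster than 0.4 m/s, or with more than 120 N (linear speed of rack above 0.4 m/s or contact force between the fingers and rack above 120 N).
It fails at once if a bystander is moved by more than 20 mm (distance of any of wash_bottle, solvent_bottle, crimper, cap_box from where it was at the start of the episode above 0.02 m).
It also fails if it takes over 51 s, if anything falls off the work surface, if the arm or the gripper's body presses on something with over 40 N, if the wrist force passes 120 N, or if a joint passes its speed limit or range.

### The arm

A 7-joint arm with a two-finger parallel gripper is mounted at the origin on the work surface. World frame = base frame: x ahead of the robot, y to its left, z up, the work surface at z = 0. Lengths are in m, angles in rad, forces in N, time in s.
With the tool pointing down it reaches from about 0.4 to 0.85 m from the base axis. Payload 4.5 kg.
Tool frame: the origin (TCP) lies midway between the tips of the shut fingers; the grasp point (between the pads) lies 19 mm behind it (bot.tcp_to_grasp is the distance from the TCP to the grasp point, in m); z points along the fingers, x is the direction in which the jaws open and shut, and the axes are right-handed (so a half turn about z gives the same grasp; the last joint's range is limited). The gripper opens to 88 mm and grips with 3 to 60 N. Pads are 18 mm wide; open, the fingers measure 123 mm over their backs; the gripper's body (75 mm by 187 mm) begins 45 mm behind the grasp point.
Start: joints at [0.034, 0.689, -0.195, 1.565, 0.157, 0.902, -0.215], TCP at [0.625, 0, 0.205] pointing down, gripper open.
Joint ranges: [-3.01, 3.01], [-0.46, 2.08], [-1.47, 1.51], [0.13, 2.56], [-1, 4.14], [0.04, 2.09], [-2.66, 2.66]. Speed limits (rad/s): [2.57, 2.57, 3.14, 3.14, 3.14, 3.14, 3.14].

### API

Orientations are given as [roll, pitch, yaw] about the fixed x, y, z axes, in that order (R = Rz(yaw) Ry(pitch) Rx(roll)).
In Python, from rig import bot gives the robot as it stands.
- The arm moves only by the tool servo_tool, never from a script. Its argument "moves" is a list of rows, each a list of 7 numbers: the opening, from -1 (shut) to 1 (fully open), so that 0 is half open, then the shift along the world's x, y, z in mm, then the turn, a rotation vector about the world's x, y, z in degrees. A call has 1 to 12 rows; each row is the pose to reach, as a shift and turn from the pose commanded when the call began; what a row does not reach only later rows make up. A row lasts 1/10 s, in which the tool goes at most 50 mm and 8.59 degrees, less where a joint would pass 70% of its speed; a pose out of reach is approached as far as the arm can. A call with a gripper value outside its range is refused whole. The fingers move at their own pace and stop on an object; "squeeze" is the grip in N (left out, the last holds). Time passes only in rows, so rows that repeat a pose let the fingers close. It gives the time, the measured TCP pose, the force and the opening at its end, in the units of the state.
- bot.state(): the state, without advancing time (a new reading comes with each control period).
- bot.get_image(name): name is "scene" or "side" or "wrist"; returns a dict with "pixels" (400x640x3 uint8, red, green, blue), "range_z" (400x640 float32, m along the optical axis (not along the pixel's ray), 0 where there is no reading), "fov_y" (degrees; the focal length in pixels is half the picture's height over the tangent of half this angle, whatever the lens; pixels are square), "cx", "cy" (the principal point, pixels), "position" and "orientation" of the camera in the world. Camera axes: x right, y down, z forward; pixel columns grow to the right and rows downward; lengths in m; the calibration is good to about 2 mm. A picture is of the moment at which its call begins.
- bot.hand_in(): hands the job in, once; it reports no verdict.
The state is a dict: "time_s": time; "joints": joint angles; "joint_vel": joint speeds; "joint_torque": joint torques, N m; "eef_pos": TCP position; "eef_rot": TCP orientation; "wrist_force": force on the tool from outside, world axes, zero at the start; "moment": the same for the moment, N m; "finger_gap": finger opening in m.
Only numpy, scipy, OpenCV 4.12 (cv2) and the standard library are available. Lean on these libraries where they do the work, as an engineer would, in place of code of your own. Each camera call takes 0.05 s, during which the arm holds its last target.

## Working session

There is one attempt and no reset: what is moved stays moved. The work goes in short steps, Python scripts to look and compute and a tool call to move; the robot and the scene stay as the last step left them, time stands still between calls to the robot, and variables do not carry over. Pictures are saved under pics/ and viewed, and the job is handed in when it is done.

Besides the shell and the picture viewer there is one more tool, called after "Call:" as name(argument=value, ...) on one line, values as JSON. servo_tool: Moves the arm, as the interface text tells. Its arguments: {"type":"object","properties":{"moves":{"type":"array"},"squeeze":{"type":"number"}},"required":["moves"]}

```bash
mkdir -p pics; ls; python3 - <<'E'
from rig import bot
import cv2,numpy as np
for n in ["scene","side","wrist"]:
    d=bot.get_image(n); cv2.imwrite(f"pics/{n}0.png",d["pixels"][:,:,::-1]); np.savez(f"{n}0.npz",**d)
    print(n,d["fov_y"],d["cx"],d["cy"],d["position"],d["orientation"])
print(bot.state())
E
```

```text
pics
scene 49.732680073066284 318.77707863806785 208.40719799955403 [1.4139823  0.63624109 0.76622172] [-2.16263335 -0.02329358  2.28323104]
side 47.130738923448384 315.9396058393711 199.59499102913233 [ 0.28504133 -0.74640865  0.94794612] [-2.41591371 -0.00777837 -0.40654895]
wrist 63.89674504389155 315.5558837676807 196.01452061573627 [0.62484857 0.07171738 0.38390799] [ 2.86160027e+00  1.63899806e-03 -5.32355852e-04]
{'time_s': 0.15, 'joints': array([ 0.03384594,  0.68979228, -0.19456773,  1.56608024,  0.15731406,
        0.90251745, -0.21508113]), 'joint_vel': array([ 0.00177181, -0.00281558, -0.00050272, -0.00428528,  0.00017728,
       -0.00034881, -0.00012237]), 'joint_torque': array([-1.46674727e-03, -5.27863634e+01, -1.26819178e+00, -1.53587687e+01,
       -5.24473807e-02,  3.92338901e-03,  1.12435155e-04]), 'eef_pos': array([ 6.24475864e-01, -4.96654698e-05,  2.04701367e-01]), 'eef_rot': array([3.14150227e+00, 1.40065223e-03, 7.50100342e-05]), 'wrist_force': array([-0.08592435, -0.33299307,  0.51242617]), 'moment': array([-0.02533117, -0.01400095, -0.07957185]), 'finger_gap': 0.08785650406222305}
```

View pics/scene0.png

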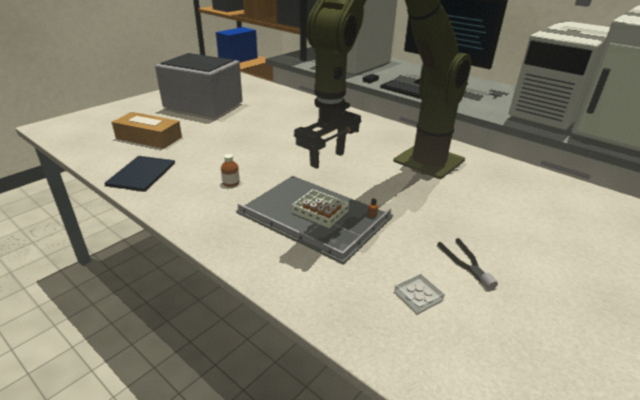

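View pics/side0.png

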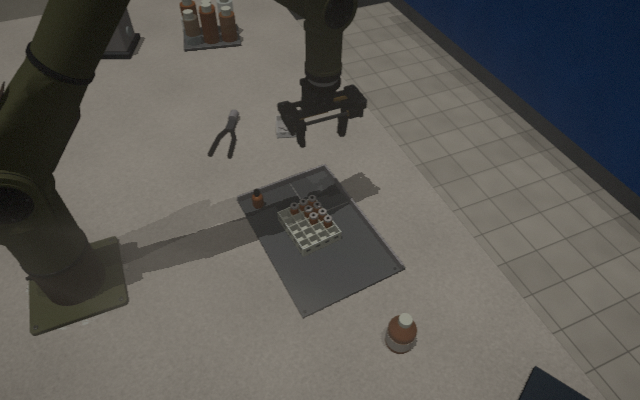

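View pics/wrist0.png

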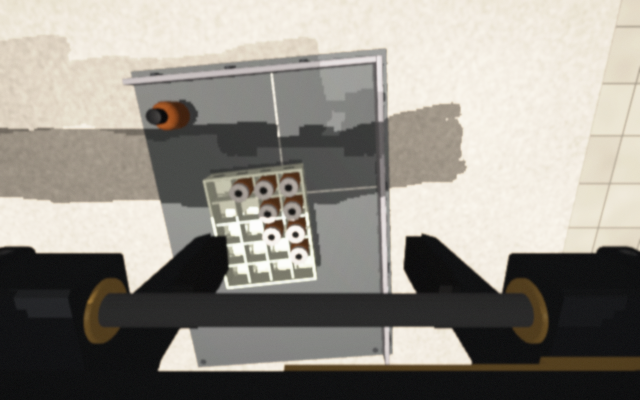

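The wrist view shows the tray with its far-left corner near (380,62). The rack's top spans roughly (204,178), (302,164), (316,278) and (228,288), and the wash bottle is at (168,115). Next I'll measure with heights from the range data.

```bash
cat > h.py <<'E'
import numpy as np,cv2
from scipy.spatial.transform import Rotation as R
def prep(d):
    f=200/np.tan(np.radians(float(d["fov_y"]))/2)
    Rm=R.from_euler('xyz',d["orientation"]).as_matrix()
    return f,Rm,np.array(d["position"])
def cloud(d):
    f,Rm,p=prep(d); v,u=np.mgrid[:400,:640]; z=d["range_z"]
    c=np.stack([(u-d["cx"])/f*z,(v-d["cy"])/f*z,z],-1)
    return c@Rm.T+p
def ray(d,uv,h):
    f,Rm,p=prep(d); uv=np.atleast_2d(np.asarray(uv,float))
    c=np.c_[(uv[:,0]-d["cx"])/f,(uv[:,1]-d["cy"])/f,np.ones(len(uv))]@Rm.T
    return p+c*((h-p[2])/c[:,2])[:,None]
E
python3 - <<'E'
from h import *
d=dict(np.load("wrist0.npz"))
im=d["pixels"]; c=cloud(d)
for uv in [(215,330),(340,120),(500,60),(380,120),(378,220),(250,70),(253,230)]: print(uv,c[uv[1],uv[0]].round(4),im[uv[1],uv[0]])
cv2.imwrite("pics/w_up.png",cv2.resize(im[40:300,120:400,::-1],None,fx=2.85,fy=2.3,interpolation=cv2.INTER_CUBIC)[:600,:800])
z=c[...,2]; zz=np.clip((z-0)/0.07,0,1)*255
zz[d["range_z"]==0]=0
cv2.imwrite("pics/w_z.png",cv2.resize(zz.astype(np.uint8)[40:300,120:400],None,fx=2.85,fy=2.3,interpolation=cv2.INTER_NEAREST))
E
```

```text
(215, 330) [ 0.4852 -0.2285  0.0095] [136 135 134]
(340, 120) [0.6519 0.0541 0.0109] [155 155 153]
(500, 60) [8.285e-01 1.182e-01 6.000e-04] [242 236 225]
(380, 120) [0.6935 0.0549 0.0299] [198 191 190]
(378, 220) [ 0.7013 -0.0662  0.0114] [120 118 116]
(250, 70) [0.5569 0.1052 0.0311] [201 193 193]
(253, 230) [ 0.5467 -0.0784  0.0142] [252 253 249]
```

View pics/w_up.png

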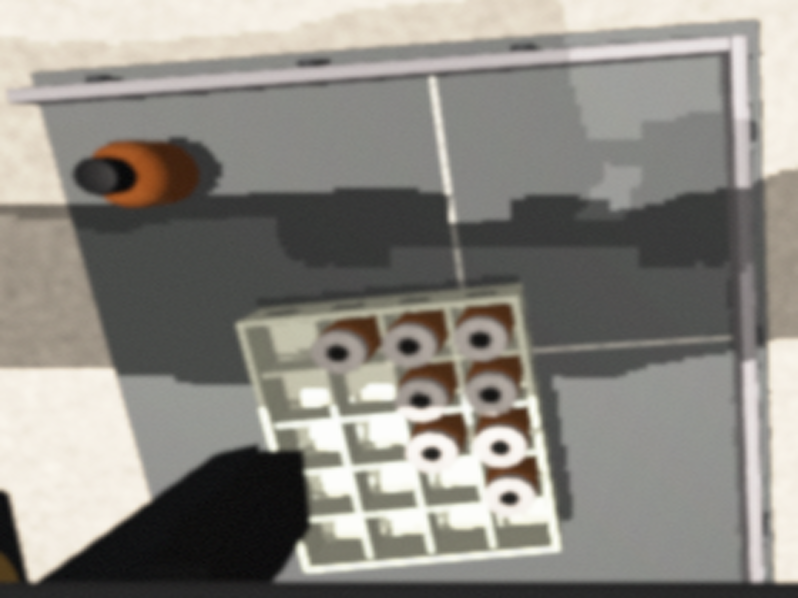

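View pics/w_z.png

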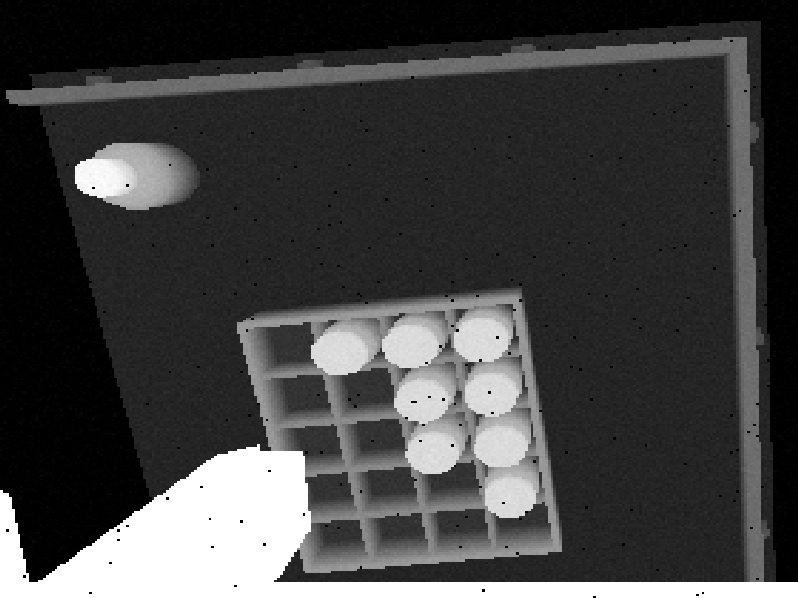

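```bash
cat >> h.py <<'E'
def measure(d,u0=0,v1=400):
    c=cloud(d); ok=(d["range_z"]>0); z=c[...,2]
    m=ok&(abs(z-.030)<.003); P=c[m][:,:2]
    # fence top points: seeds near corner directions
    return c,ok,z
def line(P,n0,it=6):
    n=np.array(n0,float); 
    for _ in range(it):
        l=cv2.fitLine(P.astype(np.float32),cv2.DIST_HUBER,0,1e-5,1e-5).ravel()
        n=np.array([-l[1],l[0]]); n*=np.sign(n@n0); r=(P-l[2:])@n; P=P[abs(r)<.006]
    return n,n@l[2:],len(P)
E
python3 - <<'E'
from h import *
d=dict(np.load("wrist0.npz")); c,ok,z=measure(d)
v,u=np.mgrid[:400,:640]
m=ok&(abs(z-.030)<.004)
L=m&(v<90)&(u>130)&(u<370)&(v>45); F=m&(u>370)&(u<392)&(v>75)&(v<290)
nl,cl,kl=line(c[L][:,:2],[0,1]); nf,cf,kf=line(c[F][:,:2],[1,0])
print(nl,cl,kl,nf,cf,kf, np.degrees(np.arctan2(-nl[0],nl[1])),np.degrees(np.arctan2(nf[1],nf[0])))
# subtract 3mm -> inner corner
corner=np.linalg.solve([nf,nl],[cf-.003,cl-.003]); print("corner",corner)
rk=ok&(abs(z-.042)<.004)&(u>195)&(u<325)&(v>155)&(v<300)
P=c[rk][:,:2].astype(np.float32)
mm=cv2.morphologyEx(rk.astype(np.uint8),cv2.MORPH_OPEN,np.ones((2,2)))>0
r=cv2.minAreaRect(c[mm][:,:2].astype(np.float32)*1000); print(r); print(cv2.boxPoints(r).round(1))
wb=ok&(z>.05)&(u>140)&(u<190)&(v>95)&(v<135); print("wash",c[wb].mean(0),c[wb].min(0),c[wb].max(0))
s=dict(np.load("side0.npz")); cs=cloud(s); ok2=s["range_z"]>0
m=ok2&(abs(cs[...,2]-.042)<.004); v,u=np.mgrid[:400,:640]; m&=(u>270)&(u<345)&(v>190)&(v<260)
r=cv2.minAreaRect(cs[m][:,:2].astype(np.float32)*1000); print("side",r);print(cv2.boxPoints(r).round(1))
E
```

```text
[-0.08340121  0.99651605] 0.0580828 1571 [0.9965155 0.0834075] 0.69589275 1230 4.784094 4.7844553
corner [0.6858844  0.11267896]
((563.6200561523438, -46.341819763183594), (123.70623016357422, 235.46629333496094), 0.3035334050655365)
[[ 501.1   71.1]
 [ 502.4 -164.4]
 [ 626.1 -163.7]
 [ 624.8   71.7]]
wash [0.47085822 0.06004661 0.06489432] [0.46147198 0.05194161 0.05005193] [0.47723182 0.06967572 0.07121259]
side ((561.8345336914062, -71.06153106689453), (112.54496765136719, 140.55313110351562), 7.271881580352783)
[[ 497.1   -8.5]
 [ 514.9 -147.9]
 [ 626.5 -133.6]
 [ 608.8    5.8]]
```

```bash
cat >> h.py <<'E'
EX=np.array([.99652,.08341]); EY=np.array([-.08341,.99652]); CORNER=np.array([.6859,.1127])
def totray(P): q=np.asarray(P)-CORNER; return np.c_[q@EX,q@EY]   # rel corner
def rack(d,c0=None,lo=.037,hi=.047):
    c=cloud(d); z=c[...,2]; ok=d["range_z"]>0
    m=(ok&(z>lo)&(z<hi)).astype(np.uint8)
    q=c[...,:2]
    if c0 is not None: m&=(np.hypot(q[...,0]-c0[0],q[...,1]-c0[1])<.1).astype(np.uint8)
    n,l,st,_=cv2.connectedComponentsWithStats(m,connectivity=8)
    k=1+st[1:,4].argmax(); P=q[l==k]*1000
    P=P.astype(np.float32); r=cv2.minAreaRect(P); return r,P,st[k]
E
python3 - <<'E'
from h import *
for n in ["wrist","side","scene"]:
    d=dict(np.load(n+"0.npz")); r,P,st=rack(d,(.562,-.071)); b=cv2.boxPoints(r)
    print(n,r,st);print(b.round(1)); print((totray(b/1000)*1000).round(1))
print(totray([[.471,.060]])*1000)
E
```

```text
wrist ((562.4019165039062, -70.11650085449219), (110.21844482421875, 137.5294189453125), 6.717850685119629) [ 203  168  114  121 2050]
[[ 499.6   -8.3]
 [ 515.7 -144.9]
 [ 625.2 -132. ]
 [ 609.1    4.6]]
[[-195.7 -105. ]
 [-191.1 -242.5]
 [ -80.9 -238.7]
 [ -85.6 -101.3]]
side ((561.9117431640625, -71.13738250732422), (112.52337646484375, 140.5067138671875), 7.139168739318848) [277 207  64  44 495]
[[ 497.4   -8.4]
 [ 514.8 -147.8]
 [ 626.5 -133.9]
 [ 609.     5.6]]
[[-198.  -105. ]
 [-192.2 -245.4]
 [ -79.8 -240.7]
 [ -85.6 -100.3]]
scene ((565.0454711914062, -70.11829376220703), (119.10713958740234, 139.7800750732422), 6.353936195373535) [292 189  57  32 366]
[[ 498.1   -7.2]
 [ 513.6 -146.2]
 [ 632.  -133. ]
 [ 616.5    5.9]]
[[-197.1 -103.9]
 [-193.3 -243.6]
 [ -74.2 -240.3]
 [ -78.1 -100.6]]
[[-218.547855  -34.591795]]
```

Tray yaw is 4.8° and the rack is skewed about 2° to it. The rack has to go about +81 mm in tray x and +101 mm in tray y. I'll push it far first, which keeps it clear of the wash bottle, then left.

Call:
servo_tool(moves=[[0.6,-142,-77,0,0,0,-85.2],[0.6,-142,-77,0,0,0,-85.2],[0.6,-142,-77,0,0,0,-85.2],[0.6,-142,-77,0,0,0,-85.2],[0.6,-142,-77,0,0,0,-85.2],[0.6,-142,-77,0,0,0,-85.2],[0.6,-142,-77,0,0,0,-85.2],[0.6,-142,-77,0,0,0,-85.2],[0.6,-142,-77,0,0,0,-85.2],[0.6,-142,-77,0,0,0,-85.2],[0.6,-142,-77,0,0,0,-85.2]])

```text
time_s: 1.25
eef_pos: [0.4829, -0.0768, 0.2051]
eef_rot: [3.141, -0.0, -1.487]
wrist_force: [0.5, -0.8, 0.0]
finger_gap: 0.0706
```

```bash
python3 - <<'E'
from h import *
from rig import bot
d=bot.get_image("wrist"); cv2.imwrite("pics/w1.png",d["pixels"][:,:,::-1])
s=bot.state(); print(s["eef_pos"],s["eef_rot"],s["wrist_force"],s["finger_gap"],totray([s["eef_pos"][:2]])*1000)
r,P,st=rack(d,(.562,-.071)); print(r); print((totray(cv2.boxPoints(r)/1000)*1000).round(1))
E
```

```text
[ 0.48287875 -0.07682676  0.20519154] [ 3.14106525e+00 -3.58715983e-04 -1.48385303e+00] [-0.36283144  1.07250909  0.19860252] 0.07083858826735236 [[-218.12316753 -171.93320118]]
((562.0709838867188, -69.3378677368164), (110.36070251464844, 136.9189910888672), 6.7597527503967285)
[[-196.1 -104.6]
 [-191.4 -241.4]
 [ -81.1 -237.6]
 [ -85.8 -100.8]]
```

View pics/w1.png

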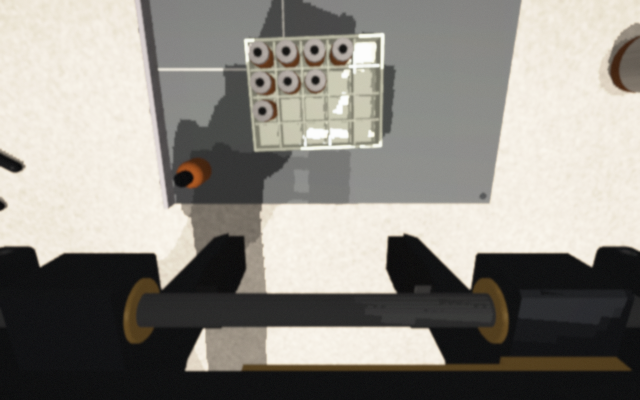

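The rack now fits as 110.4 × 136.9 mm, with its top from (245,40) to (383,150) in the image. The fingers are behind its near side and the bottle at (192,172) is well to the left. Next I lower.

Call:
servo_tool(moves=[[0.6,0,0,-45,0,0,0],[0.6,0,0,-90,0,0,0],[0.6,0,0,-130,0,0,0],[0.6,0,0,-165,0,0,0],[0.6,0,0,-183,0,0,0],[0.6,0,0,-183,0,0,0],[0.6,0,0,-183,0,0,0]])

```text
time_s: 2.0
eef_pos: [0.4832, -0.077, 0.0226]
eef_rot: [-3.142, 0.0, -1.486]
wrist_force: [-1.4, 0.0, 0.2]
finger_gap: 0.0705
```

Call:
servo_tool(moves=[[0.6,7,0.6,0,0,0,0],[0.6,13,1.1,0,0,0,0],[0.6,19,1.6,0,0,0,0],[0.6,25,2.1,0,0,0,0],[0.6,32,2.7,0,0,0,0],[0.6,39,3.3,0,0,0,0],[0.6,46,3.8,0,0,0,0],[0.6,53,4.4,0,0,0,0],[0.6,60,5,0,0,0,0],[0.6,67,5.6,0,0,0,0]])

```text
time_s: 3.0
eef_pos: [0.5497, -0.0711, 0.0221]
eef_rot: [3.14, 0.0, -1.487]
wrist_force: [-2.5, 0.2, 0.6]
finger_gap: 0.0712
```

```bash
python3 - <<'E'
from h import *
from rig import bot
s=bot.state(); print(s["eef_pos"],s["wrist_force"],totray([s["eef_pos"][:2]])*1000)
for n in ["wrist","side"]:
    d=bot.get_image(n); cv2.imwrite(f"pics/{n}2.png",d["pixels"][:,:,::-1])
    r,P,st=rack(d,(.60,-.067)); print(n,r); print((totray(cv2.boxPoints(r)/1000)*1000).round(1))
E
```

```text
[ 0.54970839 -0.07112973  0.02210172] [-2.50211926  0.22412721  0.58724358] [[-151.05090558 -171.83026498]]
wrist ((571.063232421875, -67.42281341552734), (136.58831787109375, 110.07252502441406), 87.11299133300781)
[[-193.1 -230.3]
 [ -84.  -244.9]
 [ -65.8 -109.6]
 [-174.9  -94.9]]
side ((574.3667602539062, -123.96292877197266), (105.48640441894531, 45.30741882324219), 8.094794273376465)
[[-184.8 -207. ]
 [-182.2 -252.2]
 [ -76.9 -246.1]
 [ -79.5 -200.9]]
```

View pics/wrist2.png

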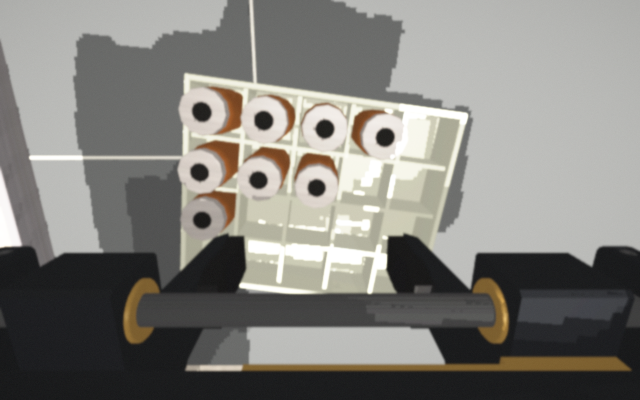

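View pics/side2.png

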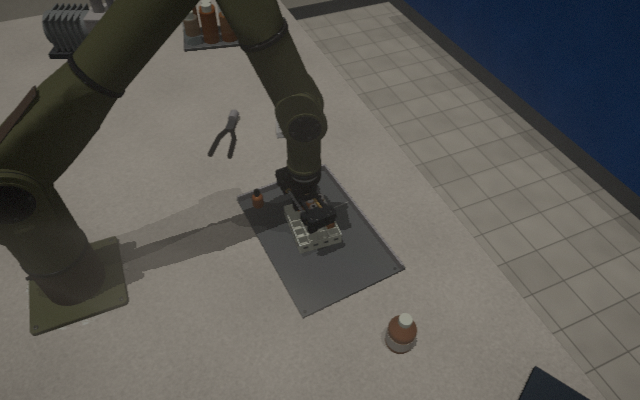

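```bash
python3 - <<'E'
from h import *
from rig import bot
d=bot.get_image("wrist"); np.savez("w2.npz",**d); c=cloud(d); s=bot.state()
f,Rm,p=prep(d); print("cam",p,"tcp",s["eef_pos"])
for off in [(0,.035),(0,-.035),(0,.061),(.009,.035),(.009,-.035),(-.009,.04)]:
    w=s["eef_pos"].copy(); w[:2]+=off[0]*EX+off[1]*EY
    q=Rm.T@(w-p); print(off,(q[:2]/q[2]*f+[d["cx"],d["cy"]]).round(0))
for uv in [(240,238),(230,245),(210,290),(397,238),(410,245),(300,255),(310,290),(255,290),(330,350),(240,275),(250,265),(280,270),(330,275),(310,310)]:
    q=c[uv[1],uv[0]]; print(uv,q.round(3),(totray([q[:2]])*1000).round(0),d["pixels"][uv[1],uv[0]])
cv2.imwrite("pics/w2c.png",cv2.resize(d["pixels"][60:320,150:480,::-1],None,fx=2.4,fy=2.3,interpolation=cv2.INTER_CUBIC))
E
```

```text
cam [ 0.62240442 -0.06463086  0.20169849] tcp [ 0.55108417 -0.0712892   0.02232689]
(0, 0.035) [258. 228.]
(0, -0.035) [375. 228.]
(0, 0.061) [215. 228.]
(0.009, 0.035) [258. 214.]
(0.009, -0.035) [376. 214.]
(-0.009, 0.04) [251. 242.]
(240, 238) [ 0.558 -0.034  0.06 ] [[-140. -135.]] [28 26 26]
(230, 245) [ 0.557 -0.031  0.067] [[-140. -132.]] [25 25 26]
(210, 290) [ 0.555 -0.032  0.1  ] [[-142. -133.]] [31 30 31]
(397, 238) [ 0.564 -0.109  0.058] [[-140. -211.]] [27 26 25]
(410, 245) [ 0.565 -0.112  0.069] [[-139. -214.]] [28 29 29]
(300, 255) [ 0.529 -0.062  0.014] [[-171. -161.]] [255 255 255]
(310, 290) [ 0.52  -0.07   0.039] [[-181. -168.]] [183 183 162]
(255, 290) [ 0.498 -0.034  0.011] [[-199. -130.]] [201 200 190]
(330, 350) [ 0.453 -0.089  0.01 ] [[-249. -182.]] [188 188 187]
(240, 275) [ 0.543 -0.036  0.067] [[-155. -136.]] [25 24 25]
(250, 265) [ 0.522 -0.032  0.02 ] [[-175. -130.]] [179 177 159]
(280, 270) [ 0.529 -0.052  0.035] [[-170. -151.]] [251 250 242]
(330, 275) [ 0.519 -0.082  0.019] [[-183. -181.]] [182 181 162]
(310, 310) [ 0.576 -0.067  0.137] [[-124. -170.]] [68 67 67]
```

View pics/w2c.png

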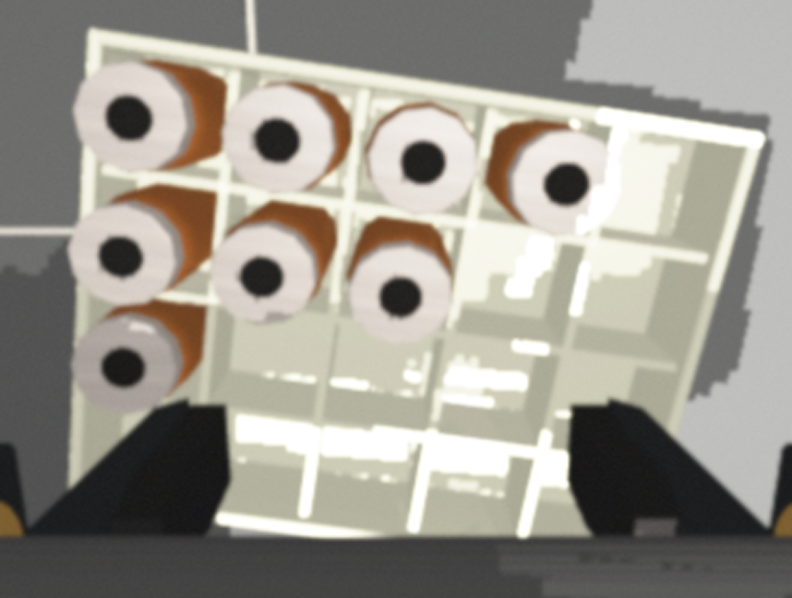

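The range data puts the open fingertips near z≈0.058, well above the TCP height. The fingers retract as they open, so the tips passed over the rack's near wall. I'll back off slightly, then rise.

Call:
servo_tool(moves=[[0.6,-4,-0.3,0,0,0,0],[0.6,-8,-0.7,0,0,0,0],[0.6,-8,-0.7,30,0,0,0],[0.6,-8,-0.7,75,0,0,0],[0.6,-8,-0.7,120,0,0,0],[0.6,-8,-0.7,160,0,0,0],[0.6,-8,-0.7,183,0,0,0],[0.6,-8,-0.7,183,0,0,0]])

```text
time_s: 3.95
eef_pos: [0.5439, -0.0727, 0.2087]
eef_rot: [-3.134, -0.001, -1.488]
wrist_force: [0.3, -0.5, -0.0]
finger_gap: 0.0704
```

```bash
python3 - <<'E'
from h import *
from rig import bot
s=bot.state(); print(s["eef_pos"],s["wrist_force"],s["finger_gap"])
def tips(d,name):
    c=cloud(d); ok=(d["range_z"]>0)&(d["range_z"]<.3)
    v,u=np.mgrid[:400,:640]
    for m in [(u>195)&(u<260)&(v<285),(u>380)&(u<440)&(v<285)]:
        k=ok&m&(d["pixels"].sum(-1)<200); q=c[k]; print(name,len(q),np.percentile(q[:,2],[0,1,5]).round(3),q[q[:,2].argmin()])
d0=dict(np.load("wrist0.npz")); tips(d0,"open .088 tcp .205")
d=bot.get_image("wrist"); tips(d,"open .07"); np.savez("w3.npz",**d); cv2.imwrite("pics/w3.png",d["pixels"][:,:,::-1])
r,P,st=rack(d,(.575,-.067)); print(r); print((totray(cv2.boxPoints(r)/1000)*1000).round(1))
E
```

```text
[ 0.54392449 -0.0727318   0.2087157 ] [ 0.32412563 -0.48644481 -0.04066015] 0.07035665593225673
open .088 tcp .205 1479 [0.237 0.238 0.24 ] [0.57829922 0.00889715 0.23699616]
open .088 tcp .205 1589 [0.238 0.239 0.241] [0.66986936 0.00897195 0.23837176]
open .07 2176 [0.241 0.243 0.246] [ 0.54883289 -0.02977176  0.24133409]
open .07 2207 [0.241 0.243 0.246] [ 0.55538241 -0.11114048  0.2409257 ]
((571.4864501953125, -66.9501953125), (137.05426025390625, 110.58482360839844), 85.94439697265625)
[[-194.2 -228.7]
 [ -84.9 -245.7]
 [ -63.8 -110.3]
 [-173.1  -93.3]]
```

View pics/w3.png

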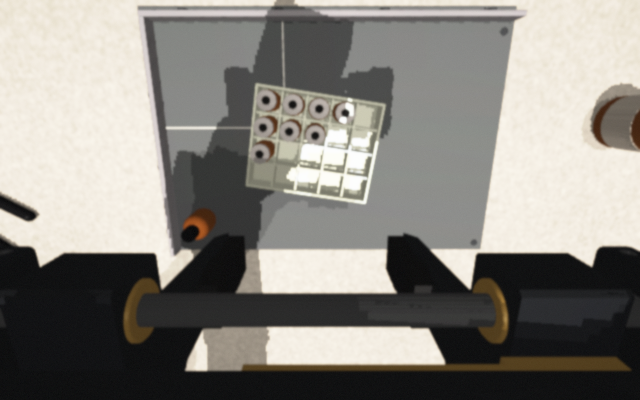

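```bash
python3 - <<'E'
from h import *
for n,box in [("side",(285,355,85,150)),("scene",(295,365,110,170))]:
    d=dict(np.load(n+"0.npz")); c=cloud(d); u0,u1,v0,v1=box
    sub=c[v0:v1,u0:u1]; k=(d["range_z"][v0:v1,u0:u1]>0)&(np.hypot(sub[...,0]-.625,sub[...,1])<.12)&(sub[...,2]>.1)
    q=sub[k]; o=q[:,2].argsort(); print(n,q[o[:12]].round(3))
    im=d["pixels"][max(v0-30,0):v1+20,u0-30:u1+30,::-1]; cv2.imwrite(f"pics/{n}_f.png",cv2.resize(im,None,fx=5,fy=5,interpolation=cv2.INTER_NEAREST)[:600,:800])
E
```

```text
side [[ 0.669  0.004  0.238]
 [ 0.668 -0.007  0.239]
 [ 0.577 -0.008  0.239]
 [ 0.672 -0.01   0.24 ]
 [ 0.573 -0.011  0.24 ]
 [ 0.676 -0.009  0.24 ]
 [ 0.677 -0.01   0.241]
 [ 0.668 -0.002  0.241]
 [ 0.57  -0.011  0.241]
 [ 0.578 -0.012  0.242]
 [ 0.668 -0.008  0.242]
 [ 0.672 -0.01   0.242]]
scene [[ 0.677  0.003  0.237]
 [ 0.669  0.006  0.238]
 [ 0.675  0.008  0.238]
 [ 0.577 -0.002  0.239]
 [ 0.577  0.009  0.239]
 [ 0.581  0.005  0.24 ]
 [ 0.583 -0.004  0.24 ]
 [ 0.581 -0.009  0.24 ]
 [ 0.582 -0.002  0.24 ]
 [ 0.682  0.     0.241]
 [ 0.574  0.009  0.241]
 [ 0.583  0.01   0.242]]
```

View pics/side_f.png

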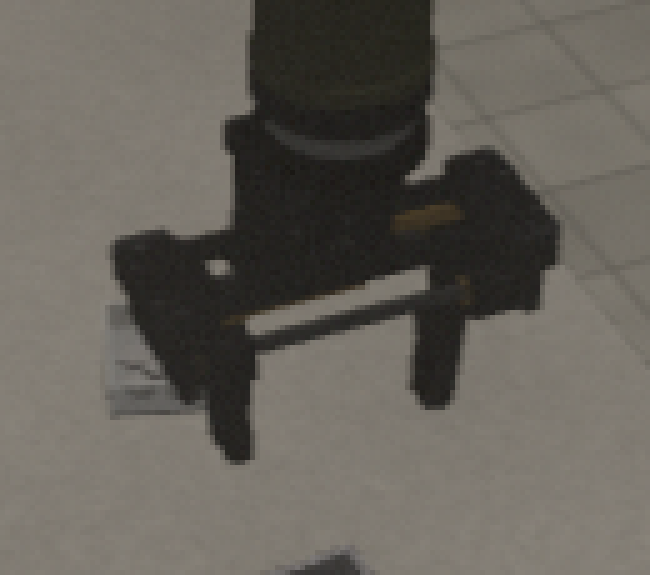

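View pics/scene_f.png

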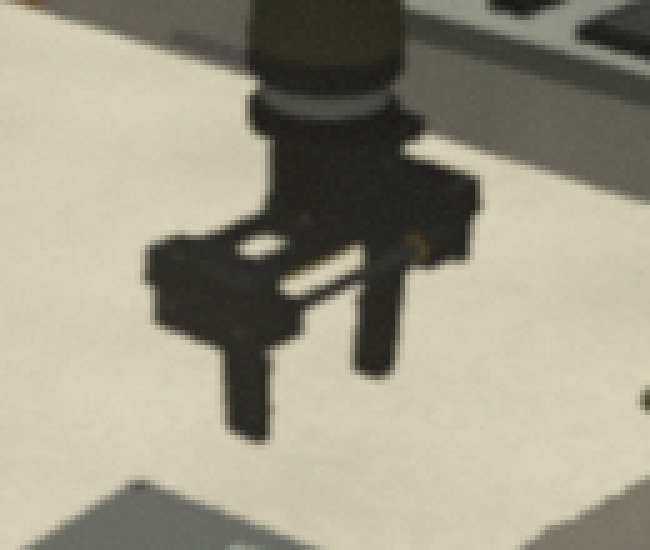

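All three first views agree that the fingertips sit 32 mm above the reported TCP, whatever the opening, so I'll allow for that. The rack is now about 8.8° clockwise to the tray, with its near side running from (-194,-229) to (-173,-93) in corner frame mm. The vials still look seated. I'll go behind the near side again and lower in stages.

Call:
servo_tool(moves=[[0.6,-40,0,0,0,0,0],[0.6,-57,0,0,0,0,0],[0.6,-57,0,-10,0,0,0],[0.6,-57,0,-55,0,0,0],[0.6,-57,0,-100,0,0,0],[0.6,-57,0,-140,0,0,0],[0.6,-57,0,-170,0,0,0],[0.6,-57,0,-183,0,0,0],[0.6,-57,0,-183,0,0,0],[0.6,-57,0,-183,0,0,0]])

```text
time_s: 5.0
eef_pos: [0.4855, -0.0722, 0.0225]
eef_rot: [-3.141, -0.0, -1.487]
wrist_force: [0.4, 0.1, 0.3]
finger_gap: 0.0705
```

```bash
python3 - <<'E'
from h import *
from rig import bot
s=bot.state(); print(s["eef_pos"],s["wrist_force"],(totray([s["eef_pos"][:2]])*1000))
for n in ["wrist","side"]:
    d=bot.get_image(n); cv2.imwrite(f"pics/{n}4.png",d["pixels"][:,:,::-1])
    if n=="wrist":
        c=cloud(d); v,u=np.mgrid[:400,:640]; k=(d["range_z"]>0)&(u>195)&(u<440)&(v<285)&(d["range_z"]<.19)&(d["pixels"].sum(-1)<200); q=c[k]; print(np.percentile(q[:,2],[0,1,5]))
E
```

```text
[ 0.48551909 -0.07222226  0.02254329] [0.38377004 0.0915284  0.33877566] [[-215.10794996 -167.5649569 ]]
[0.01919277 0.02610817 0.03380488]
```

View pics/wrist4.png

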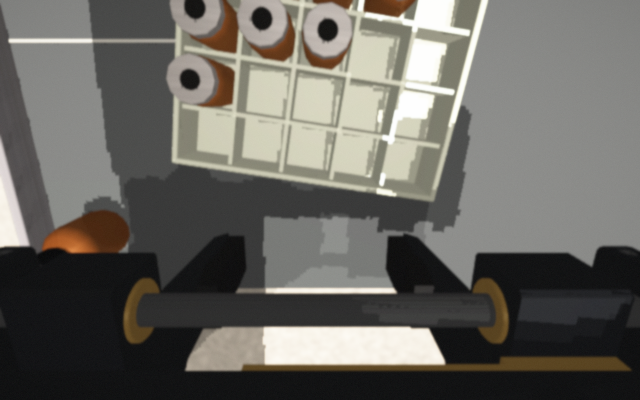

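The fingers hang behind the near side of the rack (row ~180) and the bottle at (85,235) is clear to the left. I'll lower the rest slowly while watching the force.

Call:
servo_tool(moves=[[0.6,0,0,-7,0,0,0],[0.6,0,0,-14,0,0,0],[0.6,0,0,-20,0,0,0],[0.6,0,0,-25,0,0,0],[0.6,0,0,-29,0,0,0],[0.6,0,0,-29,0,0,0],[0.6,0,0,-29,0,0,0]])

```text
time_s: 5.8
eef_pos: [0.4849, -0.0721, -0.0068]
eef_rot: [3.141, -0.0, -1.487]
wrist_force: [0.1, -0.8, 0.2]
finger_gap: 0.0705
```

```bash
python3 - <<'E'
from h import *
from rig import bot
s=bot.state(); print(s["eef_pos"],s["wrist_force"],(totray([s["eef_pos"][:2]])*1000))
for n in ["wrist","side"]:
    d=bot.get_image(n); cv2.imwrite(f"pics/{n}5.png",d["pixels"][:,:,::-1]); np.savez(n+"5.npz",**d)
    if n=="side": cv2.imwrite("pics/side5c.png",cv2.resize(d["pixels"][130:300,220:420,::-1],None,fx=3.5,fy=3.5,interpolation=cv2.INTER_CUBIC))
E
```

```text
[ 0.48492237 -0.07210724 -0.00678126] [ 0.077198   -0.77496259  0.21362476] [[-215.69300218 -167.40056512]]
```

View pics/wrist5.png

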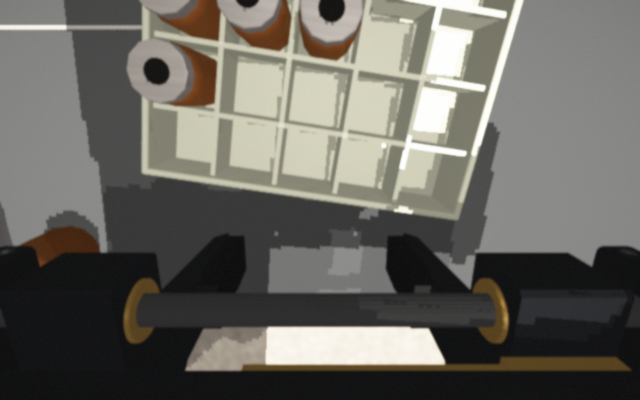

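View pics/side5c.png

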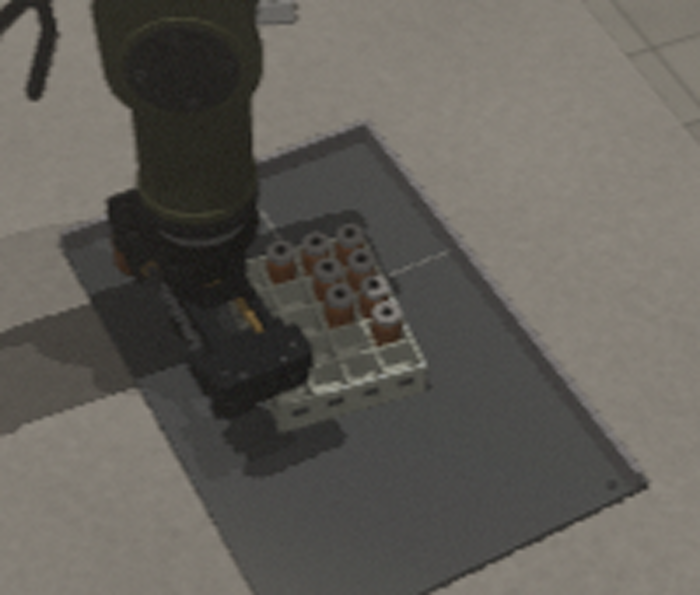

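There's no contact with the plate at a reported z of -6.8 mm, which confirms the 32 mm offset. The tips are now at wall height, so I'll push slowly.

Call:
servo_tool(moves=[[0.6,6,0.5,0,0,0,0],[0.6,11,0.9,0,0,0,0],[0.6,15,1.3,0,0,0,0],[0.6,19,1.6,0,0,0,0],[0.6,23,1.9,0,0,0,0],[0.6,27,2.3,0,0,0,0],[0.6,31,2.6,0,0,0,0],[0.6,35,2.9,0,0,0,0],[0.6,40,3.3,0,0,0,0]])

```text
time_s: 6.8
eef_pos: [0.5252, -0.0688, -0.0067]
eef_rot: [3.141, -0.0, -1.487]
wrist_force: [-3.2, -2.5, 0.9]
finger_gap: 0.0702
```

```bash
cat > look.py <<'E'
import sys
from h import *
from rig import bot
tag=sys.argv[1]
s=bot.state(); print(s["eef_pos"],s["wrist_force"],(totray([s["eef_pos"][:2]])*1000))
d=bot.get_image("wrist"); cv2.imwrite(f"pics/w{tag}.png",d["pixels"][:,:,::-1]); np.savez("last.npz",**d)
if len(sys.argv)>3:
    r,P,st=rack(d,(float(sys.argv[2]),float(sys.argv[3]))); print(r,"skew",((r[2]+45)%90)-45-4.784,st); print((totray(cv2.boxPoints(r)/1000)*1000).round(1))
E
python3 look.py 6 .59 -.066
```

```text
[ 0.52519334 -0.06882945 -0.00665655] [-3.19544507 -2.53960608  0.85822624] [[-175.28876909 -167.49318066]]
((574.0364379882812, -58.461021423339844), (118.26915740966797, 137.31167602539062), 4.992746353149414) skew 0.20874635314941425 [  116     0   372   291 16570]
[[-185.1  -92.8]
 [-184.6 -230.1]
 [ -66.4 -229.7]
 [ -66.9  -92.4]]
```

View pics/w6.png

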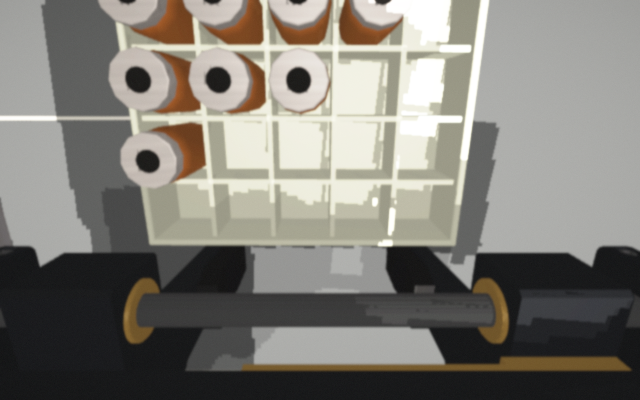

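The rack is square to the pusher, with its near edge level across row ~243. I'll continue towards the far fence, which needs the reported TCP x at about -119 mm.

Call:
servo_tool(moves=[[0.6,4,0.3,0,0,0,0],[0.6,10,0.8,0,0,0,0],[0.6,16,1.3,0,0,0,0],[0.6,22,1.8,0,0,0,0],[0.6,28,2.3,0,0,0,0],[0.6,34,2.8,0,0,0,0],[0.6,40,3.3,0,0,0,0],[0.6,45,3.8,0,0,0,0],[0.6,49,4.1,0,0,0,0],[0.6,51,4.3,0,0,0,0]])

```text
time_s: 7.85
eef_pos: [0.5766, -0.0645, -0.0067]
eef_rot: [-3.141, -0.0, -1.487]
wrist_force: [-2.7, -0.3, 1.1]
finger_gap: 0.0709
```

Call:
servo_tool(moves=[[0.6,1,0.1,0,0,0,0],[0.6,2,0.2,0,0,0,0],[0.6,3,0.2,0,0,0,0],[0.6,4,0.3,0,0,0,0]])

```text
time_s: 8.25
eef_pos: [0.5802, -0.0642, -0.0067]
eef_rot: [-3.141, -0.0, -1.487]
wrist_force: [-1.2, 0.6, -0.2]
finger_gap: 0.0707
```

Call:
servo_tool(moves=[[0.6,1,0.1,0,0,0,0],[0.6,1,0.1,0,0,0,0],[0.6,2,0.2,0,0,0,0],[0.6,2,0.2,0,0,0,0]])

```text
time_s: 8.65
eef_pos: [0.5801, -0.0642, -0.0067]
eef_rot: [3.138, 0.0, -1.487]
wrist_force: [-7.0, -0.5, 2.6]
finger_gap: 0.0707
```

```bash
python3 look.py 7
```

```text
[ 0.58012931 -0.06424745 -0.00671447] [-6.96171844 -0.52525845  2.61822284] [[-120.16179632 -167.50934373]]
```

View pics/w7.png

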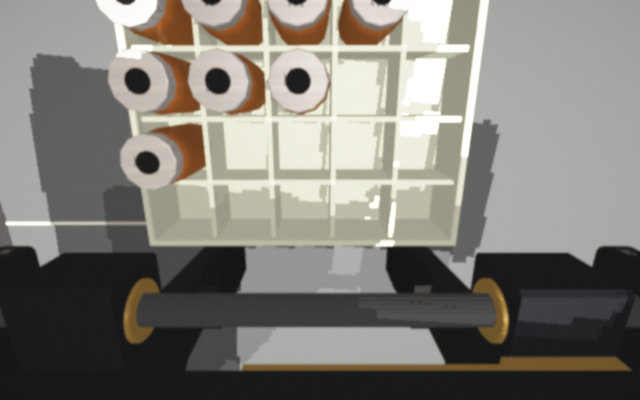

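The force rose to 7 N with no further travel, so the rack is at the far fence. I'll back off, rise, turn for the left push and look.

Call:
servo_tool(moves=[[0.6,-8,-0.7,0,0,0,0],[0.6,-20,-1.7,0,0,0,0],[0.6,-20,-1.7,30,0,0,0],[0.6,-20,-1.7,75,0,0,0],[0.6,-20,-1.7,125,0,0,0],[0.6,-20,-1.7,175,0,0,0],[0.6,-20,-1.7,212,0,0,0],[0.6,-20,-1.7,212,0,0,0]])

```text
time_s: 9.5
eef_pos: [0.5674, -0.0663, 0.2113]
eef_rot: [-3.126, -0.002, -1.487]
wrist_force: [0.8, -0.5, -0.4]
finger_gap: 0.0704
```

```bash
python3 look.py 8 .645 -.045
```

```text
[ 0.56744494 -0.06634014  0.21129139] [ 0.82317014 -0.52777236 -0.40047672] [[-132.97657907 -168.53674606]]
((644.41943359375, -52.080787658691406), (109.49774932861328, 136.67889404296875), 4.756556034088135) skew -0.027443965911865043 [ 241   43  136  110 3002]
[[-109.8  -92.4]
 [-109.9 -229.1]
 [  -0.4 -229.1]
 [  -0.3  -92.4]]
```

View pics/w8.png

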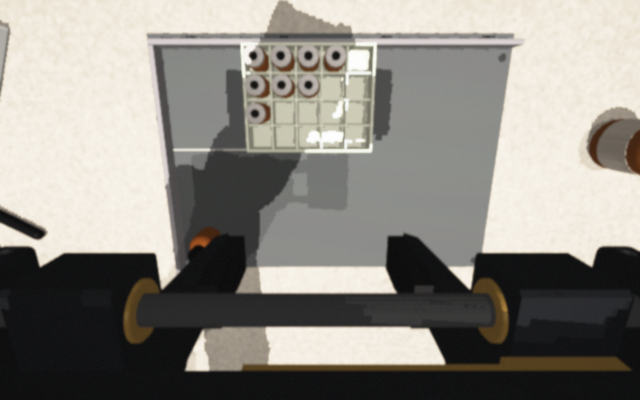

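The rack is flat on the far fence (x -0.4 to -109.8 mm, skew -0.03°) and the left side is 92.4 mm from home. I'll move to its right side.

Call:
servo_tool(moves=[[0.14,20,-30,0,0,0,8.5],[0.14,40,-77,0,0,0,17],[0.14,86.7,-77,0,0,0,90],[0.14,86.7,-77,0,0,0,90],[0.14,86.7,-77,0,0,0,90],[0.14,86.7,-77,0,0,0,90],[0.14,86.7,-77,0,0,0,90],[0.14,86.7,-77,0,0,0,90],[0.14,86.7,-77,0,0,0,90],[0.14,86.7,-77,0,0,0,90],[0.14,86.7,-77,0,0,0,90],[0.14,86.7,-77,0,0,0,90]])

```text
time_s: 10.75
eef_pos: [0.6485, -0.1423, 0.2037]
eef_rot: [-3.14, 0.001, 0.084]
wrist_force: [-0.2, -0.2, -1.0]
finger_gap: 0.0504
```

```bash
python3 look.py 9 .645 -.052; python3 -c "
from rig import bot
s=bot.state();print(s['eef_rot'],s['finger_gap'])"
```

```text
[ 0.64854886 -0.14230862  0.20372741] [-0.2405372  -0.17429988 -0.95223778] [[ -58.49143164 -251.00573466]]
((645.1285400390625, -52.36738586425781), (110.33480834960938, 137.01730346679688), 4.826488971710205) skew 0.04248897171020527 [ 262   10  116  144 3269]
[[-109.6  -92.6]
 [-109.5 -229.6]
 [   0.8 -229.6]
 [   0.7  -92.5]]
[-3.14005613e+00  6.12777244e-04  8.21485130e-02] 0.05023050187982005
```

View pics/w9.png

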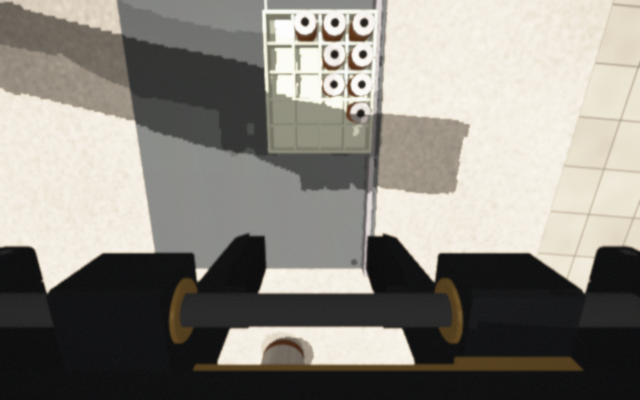

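```bash
python3 - <<'E'
from h import *
d=dict(np.load("side0.npz")); c=cloud(d); s=c[310:355,380:422].reshape(-1,3); k=s[:,2]>.03; q=s[k]; print(q[:,:2].min(0),q[:,:2].max(0),q[q[:,2]>.095].mean(0)); print(totray([q[q[:,2]>.095].mean(0)[:2]])*1000)
E
```

```text
[ 0.28504133 -0.74640865] [ 0.65109492 -0.39484539] [ 0.61322253 -0.43473101  0.12860211]
[[-118.0857709 -539.4639239]]
```

The solvent bottle is about 290 mm to the right of the tool, so it's clear. Lowering.

Call:
servo_tool(moves=[[0.14,0,0,-45,0,0,0],[0.14,0,0,-95,0,0,0],[0.14,0,0,-140,0,0,0],[0.14,0,0,-175,0,0,0],[0.14,0,0,-195,0,0,0],[0.14,0,0,-205,0,0,0],[0.14,0,0,-211,0,0,0],[0.14,0,0,-211,0,0,0],[0.14,0,0,-211,0,0,0]])

```text
time_s: 11.7
eef_pos: [0.6498, -0.1428, -0.0045]
eef_rot: [3.141, -0.002, 0.083]
wrist_force: [0.4, -0.1, -0.1]
finger_gap: 0.0501
```

```bash
python3 look.py 10
```

```text
[ 0.64976778 -0.14282508 -0.00448819] [ 0.37918346 -0.05817939 -0.13857585] [[ -57.3198255  -251.62206022]]
```

View pics/w10.png

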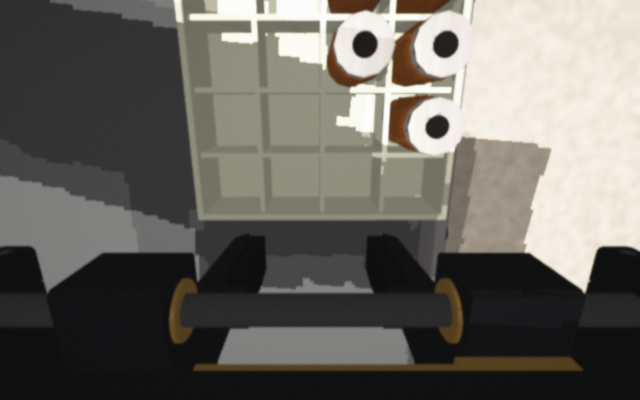

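The fingers are behind the right side, whose edge is at row ~217. Pushing left along the fence.

Call:
servo_tool(moves=[[0.14,-0.4,5,0,0,0,0],[0.14,-0.8,9,0,0,0,0],[0.14,-1.1,13,0,0,0,0],[0.14,-1.4,17,0,0,0,0],[0.14,-1.8,22,0,0,0,0],[0.14,-2.3,27,0,0,0,0],[0.14,-2.7,32,0,0,0,0],[0.14,-3.1,37,0,0,0,0],[0.14,-3.5,42,0,0,0,0],[0.14,-3.9,47,0,0,0,0],[0.14,-4.3,52,0,0,0,0]])

```text
time_s: 12.85
eef_pos: [0.6448, -0.0927, -0.005]
eef_rot: [3.139, -0.001, 0.083]
wrist_force: [0.1, -5.7, 4.6]
finger_gap: 0.0503
```

```bash
python3 look.py 11
```

```text
[ 0.64478095 -0.09266702 -0.00497256] [ 0.11305578 -5.65093975  4.64551106] [[ -58.10561792 -201.22260525]]
```

View pics/w11.png

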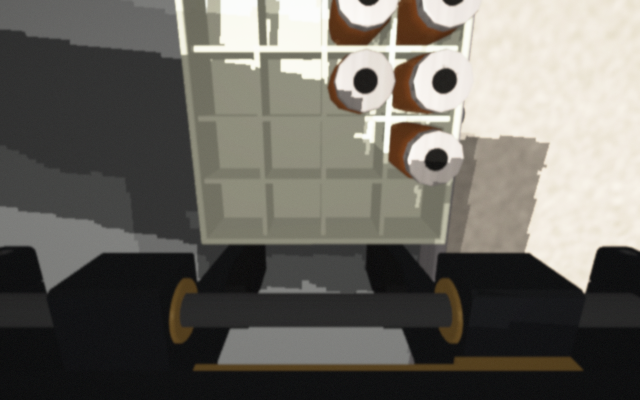

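Pushing squarely, with the edge level at row ~242. Continuing.

Call:
servo_tool(moves=[[0.14,-0.3,4,0,0,0,0],[0.14,-0.7,9,0,0,0,0],[0.14,-1.1,14,0,0,0,0],[0.14,-1.5,19,0,0,0,0],[0.14,-2,24,0,0,0,0],[0.14,-2.4,29,0,0,0,0],[0.14,-2.8,34,0,0,0,0],[0.14,-3.2,39,0,0,0,0],[0.14,-3.6,43,0,0,0,0],[0.14,-3.9,47,0,0,0,0],[0.14,-4.1,49,0,0,0,0]])

```text
time_s: 14.0
eef_pos: [0.6403, -0.041, -0.0057]
eef_rot: [-3.141, -0.0, 0.084]
wrist_force: [0.7, -4.5, 3.0]
finger_gap: 0.0503
```

Call:
servo_tool(moves=[[0.14,-0.1,1,0,0,0,0],[0.14,-0.2,2,0,0,0,0],[0.14,-0.2,3,0,0,0,0],[0.14,-0.3,4,0,0,0,0]])

```text
time_s: 14.4
eef_pos: [0.64, -0.0387, -0.0057]
eef_rot: [3.14, -0.0, 0.083]
wrist_force: [1.1, -7.6, 3.6]
finger_gap: 0.0504
```

Call:
servo_tool(moves=[[0.14,0,0.7,0,0,0,0],[0.14,-0.1,1.4,0,0,0,0],[0.14,-0.1,1.4,0,0,0,0]])

```text
time_s: 14.7
eef_pos: [0.64, -0.0388, -0.0056]
eef_rot: [3.139, -0.0, 0.083]
wrist_force: [1.1, -8.2, 3.9]
finger_gap: 0.0503
```

The rack has stopped against the left fence: the force is up to 8 N with no further travel. I'll back off, rise and look.

Call:
servo_tool(moves=[[0.14,0.6,-8,0,0,0,0],[0.14,1.7,-20,0,0,0,0],[0.14,1.7,-20,30,0,0,0],[0.14,1.7,-20,75,0,0,0],[0.14,1.7,-20,125,0,0,0],[0.14,1.7,-20,175,0,0,0],[0.14,1.7,-20,211,0,0,0],[0.14,1.7,-20,211,0,0,0],[0.14,1.7,-20,211,0,0,0]])

```text
time_s: 15.6
eef_pos: [0.6415, -0.0557, 0.2055]
eef_rot: [-3.14, -0.001, 0.085]
wrist_force: [-0.3, 0.6, -0.9]
finger_gap: 0.0504
```

```bash
python3 look.py 12 .637 .040; python3 - <<'E'
from h import *
from rig import bot
d=dict(np.load("last.npz")); c=cloud(d)
# vial tops heights + fence refit
z=c[...,2]; q=c[...,:2]; m=((d["range_z"]>0)&(z>.05)&(z<.075)&(np.hypot(q[...,0]-.637,q[...,1]-.04)<.09)).astype(np.uint8)
n,l,st,ce=cv2.connectedComponentsWithStats(m)
for k in range(1,n):
    if st[k,4]>40: print("vial",(totray([q[l==k].mean(0)])*1000).round(0),np.median(z[l==k]).round(4),st[k,4])
for nm in ["side","scene"]:
    e=bot.get_image(nm); cv2.imwrite(f"pics/{nm}12.png",e["pixels"][:,:,::-1]); r,P,s=rack(e,(.637,.04)); print(nm,r[1],r[2]-4.784); print((totray(cv2.boxPoints(r)/1000)*1000).round(1))
E
```

```text
[ 0.64148946 -0.05565214  0.20554912] [-0.26814718  0.63057379 -0.89082742] [[ -58.29824092 -164.06199628]]
((636.9629516601562, 40.72697830200195), (110.36309051513672, 135.80323791503906), 4.7772536277771) skew -0.006746372222900199 [ 262    3  115  144 2965]
[[-109.9    0.3]
 [-110.  -135.5]
 [   0.4 -135.5]
 [   0.4    0.3]]
vial [[-69. -15.]] 0.0601 456
vial [[-42. -16.]] 0.0601 454
vial [[-15. -16.]] 0.0601 456
vial [[-42. -42.]] 0.0602 409
vial [[-15. -42.]] 0.0601 416
vial [[-42. -68.]] 0.0601 374
vial [[-15. -68.]] 0.0601 377
vial [[-15. -94.]] 0.06 356
side (111.61405181884766, 140.3504638671875) -0.28242214584350567
[[-1.115e+02  7.000e-01]
 [-1.122e+02 -1.397e+02]
 [-6.000e-01 -1.402e+02]
 [ 1.000e-01  1.000e-01]]
scene (115.77426147460938, 139.31045532226562) 0.7682027015686037
[[-111.5    1.2]
 [-109.6 -138.1]
 [   6.1 -136.6]
 [   4.3    2.7]]
```

View pics/w12.png

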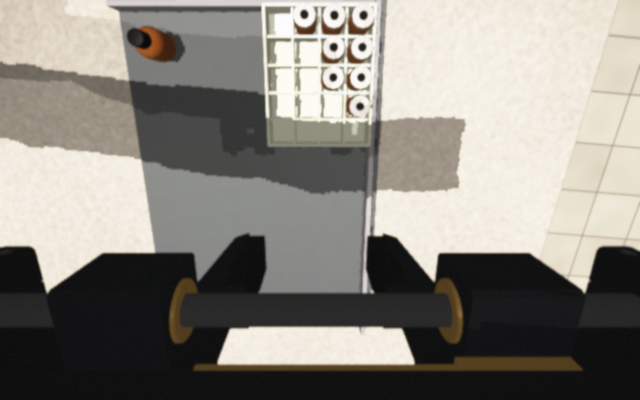

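View pics/side12.png

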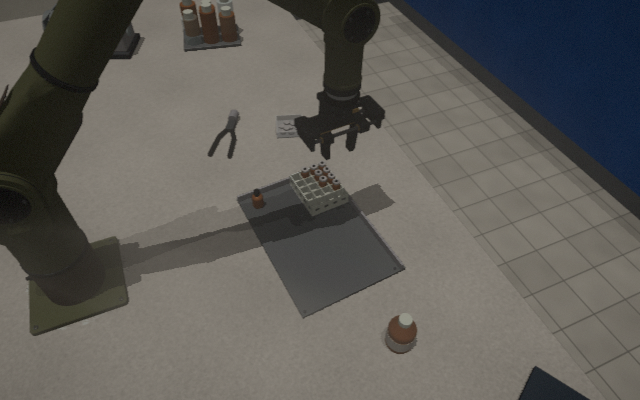

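The wrist view shows the rack in the corner, from (265,5) to (370,147), flush with the far fence. All eight vial tops are at z = 60 mm, which is seated. The bottle hasn't moved and the hand is well above. Handing in.

```bash
python3 -c "
from rig import bot
print(bot.hand_in())"
```

```text
the job is handed in; nothing more can be done
None
```

The rack is home in the corner by my last wrist-camera check, and I handed the job in at about 16 s of the 51 s. I pushed it squarely to the far fence, then left along that fence. Each push ended when the force rose to 7–8 N with no further travel.

**Last checks**
- **Rack position:** the far left corner measured within about 0.5 mm of both fences, with skew under 0.1°.
- **Vials:** all eight tops were at z = 60 mm, which is fully seated.
- **Bystanders and hand:** the bottles, crimper and cap box looked unmoved in the final pictures, though I did not measure them. The hand was about 0.2 m up and touching nothing.

**What went wrong or disagreed**
- **First push:** the real fingertips sit about 32 mm above the reported TCP. My first pass therefore went over the rack's near wall and turned the rack about 10°. It probably nudged a vial; the wrist force read about 2.5 N at the end of that move, against the 3 N limit. I can't rule out a higher peak in between. I corrected for the offset before pushing again.
- **Other cameras:** the side view put the rack corner within about 0.7 mm, with 0.3° skew. The coarse scene view was noisier, with corner errors up to about 4 mm and 0.8° skew. I relied on the wrist view and the contact forces.

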